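# Restock the bottle rack and show the short bottle to the code reader

### The job

Put the two tall bottles that stand loose on the worktop into the two empty bores of the bottle rack, one at a time, each upright, right down on the bore's floor and let go. Then take the one short bottle out of the rack and hold it up to the tilted code reader: its bottom squarely facing the reader's round window, centred on the window and about 80 mm away from it. Finish while still holding it there, still and in the air; leave the bottle that already fills a bore and everything else on the worktop as they are.

Things in the scene. Friction and masses are not known exactly. Their poses are not given: they have to be found in the camera images.
- rack: grey bottle rack fixed to the worktop, 60 (its x) by 212 mm (its y; 10 mm low lugs beyond), 30 mm high; origin under its centre, z up. Four round bores in a row along its y at -78, -26, +26, +78 mm, 36 mm in diameter, 24 mm deep (floor 6 mm above the worktop). At the start the short and one tall bottle stand in bores 1 and 3, either way round; 0 and 2 are empty.
- bore_0 (a point): centre of the mouth of bore 0 (y = -78 mm in the rack's frame), 30 mm above the worktop; axes as the rack; empty at the start
- bore_1 (a point): centre of the mouth of bore 1 (y = -26 mm in the rack's frame), 30 mm above the worktop; axes as the rack; occupied at the start
- bore_2 (a point): centre of the mouth of bore 2 (y = 26 mm in the rack's frame), 30 mm above the worktop; axes as the rack; empty at the start
- bore_3 (a point): centre of the mouth of bore 3 (y = 78 mm in the rack's frame), 30 mm above the worktop; axes as the rack; occupied at the start
- tall_bottle_1: tall black reagent bottle, 61 mm high: body 31 mm diameter up to 46 mm, above it the cap, 23.8 mm diameter, up to 61 mm; about 0.05 kg; closed rigid plastic bottle with screw cap, origin at the centre of its underside, z up through the cap; starts on the worktop left of the rack, before the wire tube rack (68 mm high; tubes up to 90 mm), where the worktop is 1.5 mm higher
- tall_bottle_2: tall black reagent bottle, 61 mm high: body 31 mm diameter up to 46 mm, above it the cap, 23.8 mm diameter, up to 61 mm; about 0.05 kg; closed rigid plastic bottle with screw cap, origin at the centre of its underside, z up through the cap; starts standing on the worktop, right of the rack
- rack_bottle: tall black reagent bottle, 61 mm high: body 31 mm diameter up to 46 mm, above it the cap, 23.8 mm diameter, up to 61 mm; about 0.05 kg; closed rigid plastic bottle with screw cap, origin at the centre of its underside, z up through the cap; already stands in bore 1 or 3 of the rack and stays there
- short_bottle: the short white reagent bottle, 51 mm high: body 27 mm diameter up to 36 mm, then the cap, 20.6 mm diameter; about 0.035 kg; starts loosely upright in bore 1 or 3 of the rack, bottom on the bore's floor (cap then 39 to 57 mm above the worktop); closed rigid plastic bottle with screw cap, origin at the centre of its underside, z up through the cap
- reader_window (a point): centre of the code reader's round window. Black box 56x50x42 mm, held tilted in an aluminium bracket on a fixed 90x90x8 mm plate, top corner 90 mm above the worktop; 43 mm grey ring with small white lamps round the window. z points straight out of the window: upward, leaning 30 degrees from vertical to the left and to the robot's side. Window centre 80 mm above the worktop.
- reader_spot (a point): point in the air 80 mm straight out of the reader's window (along the window's z axis), 149 mm above the worktop, same axes as the window: the centre of the short bottle's underside belongs here, the bottle's own z axis (bottom to cap) along this z axis
- timer: bystander: white round timer with a dial, 58x58x36 mm, origin under its centre
- tape_roll: bystander: roll of tape lying flat, 96 mm diameter, 25 mm high, origin under its centre
- pen: bystander: pen lying down, 145 mm long, 12 mm thick, origin under its centre
- marker: bystander: marker pen lying down, 135 mm long, 17 mm thick, origin under its centre
- keypad: bystander: black keypad, 105x62x18 mm, origin under its centre
- dropper_bottle: bystander: brown dropper bottle, 33 mm diameter, 102 mm high, origin under its centre
There are look-alikes about, which are no part of the job. What is shaped like the tall_bottle_1 but red is not meant.

How it is judged (in metres and radians):
On the way, in this order (a step that is already met when the one before it is completed fails the run):
1. one tall bottle stands upright on the floor of an empty bore and is let go ((((horizontal distance between tall_bottle_1 and bore_0 below 0.006 m or horizontal distance between tall_bottle_1 and bore_2 below 0.006 m) and height (world z) of tall_bottle_1 below 0.01 m and angle between tall_bottle_1's own z axis and vertical below 0.12 rad and contact force between the fingers and tall_bottle_1 below 0.3 N) or ((horizontal distance between tall_bottle_2 and bore_0 below 0.006 m or horizontal distance between tall_bottle_2 and bore_2 below 0.006 m) and height (world z) of tall_bottle_2 below 0.01 m and angle between tall_bottle_2's own z axis and vertical below 0.12 rad and contact force between the fingers and tall_bottle_2 below 0.3 N))), for 0.2 s.
2. both tall bottles stand upright on the floors of the two bores that were empty, let go ((horizontal distance between tall_bottle_1 and bore_0 below 0.006 m or horizontal distance between tall_bottle_1 and bore_2 below 0.006 m) and height (world z) of each of tall_bottle_1, tall_bottle_2 below 0.01 m and angle between each of tall_bottle_1, tall_bottle_2's own z axis and vertical below 0.12 rad and contact force between the fingers and tall_bottle_1 below 0.3 N and (horizontal distance between tall_bottle_2 and bore_0 below 0.006 m or horizontal distance between tall_bottle_2 and bore_2 below 0.006 m) and contact force between the fingers and tall_bottle_2 below 0.3 N), for 0.2 s.
3. the short bottle is held in the fingers in front of the reader's window, bottom facing it (x of short_bottle in the frame of reader_window between -0.014 and 0.014 m and y of short_bottle in the frame of reader_window between -0.014 and 0.014 m and z of short_bottle in the frame of reader_window between 0.06 and 0.1 m and angle between the z axis of short_bottle and the z axis of reader_window, either way round below 0.2 rad and angle between short_bottle's own z axis and vertical below 1.2 rad and contact force between the fingers and short_bottle above 1 N and linear speed of short_bottle below 0.02 m/s), for 0.2 s.
At the end, for the whole second after the job is handed in: Short bottle held (over 1 N), still, bottom 60-100 mm out of the window, within 14 mm of its axis each way, axes within 0.20 rad; the tall bottles in bores 0 and 2, the third still in its bore: within 6 mm of centre, 4 mm of the floor, 0.12 rad of upright, not touched (all of step 2 and all of step 3 and (horizontal distance between rack_bottle and bore_1 below 0.006 m or horizontal distance between rack_bottle and bore_3 below 0.006 m) and height (world z) of rack_bottle below 0.01 m and angle between rack_bottle's own z axis and vertical below 0.12 rad and contact force between the fingers and rack_bottle below 0.3 N); the arm keeps its last pose, push and grip.
It fails at once if a bystander (timer, tape roll, marker, pen, keypad, dropper bottle) is shifted by more than 25 mm (distance of any of timer, tape_roll, marker, pen, keypad, dropper_bottle from where it was at the start of the episode above 0.025 m).
It fails at once if the bottle that already stood in the rack is moved by more than 15 mm (distance of rack_bottle from where it was at the start of the episode above 0.015 m).
It also fails if it takes over 59 s, if anything falls off the work surface, if the arm or the gripper's body presses on something with over 40 N, if the wrist force passes 120 N, or if a joint passes its speed limit or range.

### The arm

A 6-joint arm with a two-finger parallel gripper is mounted at the origin on a cart in front of the work surface, level with it; the furniture and walls round the work are solid. World frame = base frame: x ahead of the robot, y to its left, z up, the work surface at z = 0. Lengths are in m, angles in degrees, forces in N, time in s.
With the tool pointing down it reaches from about 0.35 to 0.875 m from the base axis. Payload 4.2 kg.
Tool frame: the origin (TCP) lies at the centre of the arm's flange, where the gripper is bolted on; the fingertips stand 182 mm ahead of it and the grasp point (between the pads) lies 164 mm ahead of it (r.nose_length is the distance from the TCP to the fingertips, in m); z points along the fingers, y is the line along which they close (so a half turn about z gives the same grasp; the last joint's range is limited). The gripper opens to 87 mm and grips with 3 to 60 N. Pads are 19 mm wide; open, the fingers measure 117 mm over their backs; the gripper's body (75 mm by 190 mm) begins 51 mm behind the grasp point.
Start: joints at [90.275, 22.042, 0.453, 0, -68.411, -14.817], TCP at [0.157, 0.605, 0.405] pointing down, gripper open.
Joint ranges: [-179.83, 179.83], [-69.29, 118.12], [-61.27, 80.66], [-181.25, 117.63], [-171.15, -9.14], [-177.46, 177.46]. Speed limits (degrees/s): [159.86, 159.86, 180, 180, 180, 180].

### API

Orientations are given as a 3x3 rotation matrix whose columns are the frame's x, y, z axes.
In Python, from station import r, vision gives the robot as it stands. The module is installed in compiled form; this text tells all that it offers.
- The arm moves only by the shell command python3 -m creep 'ROWS'. ROWS is JSON, a list of rows, each a list of 7 numbers: the opening, from -1 (shut) to 1 (fully open), then the shift along the tool's x, y, z in mm, then the turn, a rotation vector about the tool's x, y, z in degrees. A call has 1 to 8 rows; each row is the pose to reach, as a shift and turn from the pose commanded when the call began, along the tool's axes at that moment; what a row does not reach only later rows make up. A row lasts 1/12 s, in which the tool goes at most 41.7 mm and 7.16 degrees, less where a joint would pass 70% of its speed; a pose out of reach is approached as far as the arm can. A call with a gripper value outside its range is refused whole. The fingers move at their own pace and stop on an object; the grip force is fixed at half the most. Time passes only in rows, so rows that repeat a pose let the fingers close. It gives the time, the measured TCP pose, the force, the opening and the grip force at its end, in the units of the state.
- r.sense(): the state, without advancing time (a new reading comes with each control period).
- vision.capture(name): name is "side" or "top"; returns (picture, depth): 480x640x3 uint8, red, green, blue; 480x640 float32, m along the optical axis (not along the pixel's ray), 0 where there is no reading.
- vision.camera_model(name): a dict with "vertical_fov" (degrees; the focal length in pixels is half the picture's height over the tangent of half this angle, whatever the lens; pixels are square), "cx", "cy" (the principal point, pixels), "extrinsics" (4x4, takes a point from camera to world coordinates). Camera axes: x right, y down, z forward; pixel columns grow to the right and rows downward; lengths in m; the calibration is good to about 2 mm. A picture is of the moment at which its call begins. camera_model takes no time and is no camera call.
- r.finish_job(): hands the job in; it is judged then, once.
Trained networks look in the newest picture that a camera, given by its name, has taken for a name from the list of things; names that differ only in an ending like _2 or _b are one class to them, and where a whole thing is asked for, a point or a joint stands for the part that bears it (a point fixed in the world has none). Each returns a list of dicts, best first, with "conf" (0 to 1); they miss things now and then, are a little off and sometimes report something else, mostly with a low value. They report only what shows in the picture. A call takes as long as a camera call. They do not tell look-alikes from the thing itself.
- vision.find_in(camera, thing): "uv" ([column, row] in pixels, amid what is visible of it).
- vision.cut_out(camera, thing): "region" (480x640 bool, what is visible of it) and "uv" ([column, row] in pixels, amid what is visible of it).
The state is a dict: "time_s": time; "joints": joint angles; "joint_velocities": joint speeds; "effort": joint torques, N m; "tcp_pos": TCP position; "ee_rot": TCP orientation; "wrist_force": force on the tool from outside, world axes, zero at the start; "moment": the same for the moment, N m; "gripper_width": opening from 0.0 (shut) to 1.0 (fully open); "gripper_force": force on a finger pad.
Only numpy, scipy, OpenCV 4.12 (cv2) and the standard library are available. Lean on these libraries where they do the work, as an engineer would, in place of code of your own. Each camera call takes 0.05 s, during which the arm holds its last target. There are 200 camera calls.

## Working session

There is one attempt and no reset: what is moved stays moved. The work goes in short steps, Python scripts to look and compute and a shell command to move; the robot and the scene stay as the last step left them, time stands still between calls to the robot, and variables do not carry over. Pictures are saved under pics/ and viewed, at most 10 in all, crops included, and the job is handed in when it is done.

```bash
mkdir -p pics; cat > h.py <<'E'
import numpy as np, cv2, json
from station import r, vision
np.set_printoptions(precision=4,suppress=True)
def cloud(cam,d):
    m=vision.camera_model(cam); f=240/np.tan(np.radians(m["vertical_fov"])/2)
    v,u=np.mgrid[0:480,0:640]
    P=np.stack([(u-m["cx"])/f*d,(v-m["cy"])/f*d,d],-1)
    T=np.array(m["extrinsics"]); W=P@T[:3,:3].T+T[:3,3]; W[d==0]=np.nan
    return W
E
python3 - <<'E'
from h import *
for c in ("top","side"):
    p,d=vision.capture(c); cv2.imwrite(f"pics/{c}0.png",p[:,:,::-1]); np.save(f"{c}0.npy",d)
    W=cloud(c,d); print(c,np.array(vision.camera_model(c)["extrinsics"])[:3,[2,3]].T)
    for n in ("rack","tall_bottle_1","short_bottle","reader_window","timer","tape_roll","pen","marker","keypad","dropper_bottle"):
        for o in vision.cut_out(c,n):
            q=W[o["region"]]; q=q[~np.isnan(q[:,0])]
            print(n,round(o["conf"],2),np.round(o["uv"]),np.median(q,0),np.percentile(q,[2,98],axis=0).ravel() if len(q) else "")
s=r.sense(); print(s["time_s"],s["tcp_pos"],s["ee_rot"])
E
```

```text
top [[ 0.069  -0.0097 -0.9976]
 [ 0.4738 -0.0301  1.0293]]
rack 0.72 [335. 276.] [ 0.4587 -0.0685  0.0291] [ 0.4255 -0.1792  0.0029  0.4931  0.0413  0.0344]
tall_bottle_1 0.77 [217. 303.] [0.4049 0.1552 0.0591] [0.3913 0.1451 0.0141 0.4181 0.1706 0.0648]
tall_bottle_1 0.66 [415. 258.] [ 0.4927 -0.2318  0.0492] [ 0.4789 -0.2493  0.0012  0.5082 -0.2224  0.0635]
tall_bottle_1 0.61 [318. 230.] [ 0.5499 -0.0366  0.0583] [ 0.5377 -0.0507  0.0023  0.5687 -0.023   0.064 ]
short_bottle 0.73 [345. 276.] [ 0.457  -0.0926  0.0534] [ 0.4434 -0.1078  0.006   0.469  -0.0816  0.0609]
reader_window 0.79 [239. 213.] [0.575  0.1112 0.0776] [0.5436 0.0811 0.0533 0.6091 0.1457 0.09  ]
timer 0.81 [418. 213.] [ 0.5819 -0.2324  0.0242] [ 0.559  -0.2604  0.0089  0.6077 -0.2095  0.0393]
timer 0.53 [214. 305.] [0.4056 0.1548 0.0562] [0.3901 0.1451 0.0099 0.4187 0.1689 0.0647]
tape_roll 0.71 [298. 146.] [ 0.6948 -0.0085  0.0234] [ 0.6463 -0.0531 -0.0007  0.7381  0.0359  0.028 ]
pen 0.74 [295. 273.] [0.4671 0.0073 0.0646] [ 0.4516 -0.0055  0.0393  0.4807  0.0218  0.0698]
pen 0.53 [388. 322.] [ 0.3668 -0.1819  0.
[... 1353 characters left out ...]
5. 275.] [ 0.3651 -0.1704  0.0083] [ 0.3594 -0.2305  0.0036  0.3707 -0.1085  0.0103]
tape_roll 0.22 [381. 226.] [ 0.4884 -0.2268  0.0339] [ 0.4773 -0.2411  0.0039  0.5034 -0.22    0.0617]
marker 0.64 [380. 326.] [0.3696 0.0164 0.0143] [ 0.3631 -0.0512  0.0082  0.3792  0.0755  0.017 ]
keypad 0.91 [432. 235.] [ 0.4014 -0.2747  0.0156] [ 0.3533 -0.3155  0.0017  0.4553 -0.2559  0.0206]
dropper_bottle 0.97 [159. 321.] [0.6503 0.2306 0.0529] [0.6427 0.2138 0.0067 0.6654 0.2412 0.0998]
dropper_bottle 0.68 [344. 223.] [ 0.575  -0.2217  0.0219] [ 0.5553 -0.2497  0.002   0.6039 -0.2073  0.037 ]
1.1 [0.1569 0.605  0.4048] [[ 0.968  -0.2511 -0.    ]
 [-0.2511 -0.968   0.    ]
 [-0.     -0.     -1.    ]]
```

View pics/top0.png

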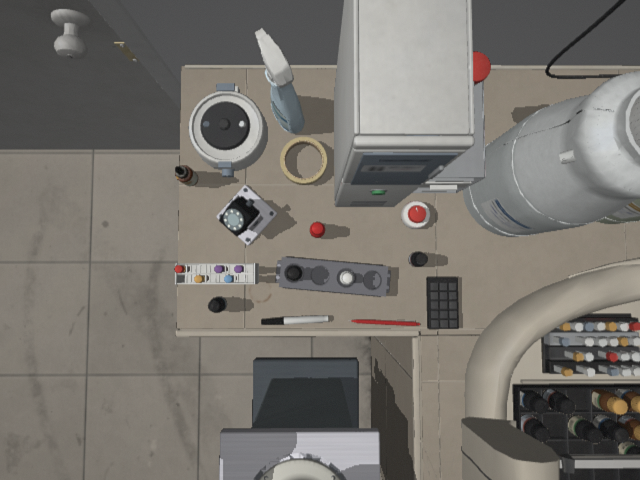

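View pics/side0.png

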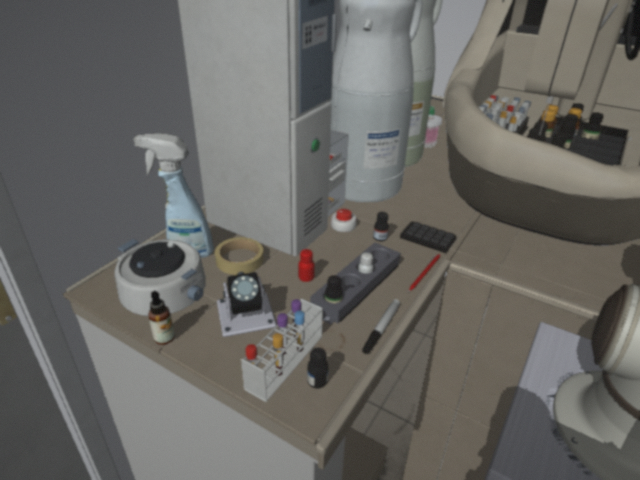

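The top view shows rack bores, left to right: rack bottle (293,273), an empty one (318,275), short bottle (346,278), an empty one (373,280). The loose black bottles are at (217,304) and (418,259), the red look-alike at (317,230), and the reader at (238,213). Next I'll fit these precisely.

```bash
cat > fit.py <<'E'
from h import *
def capfit(W,x,y,zt,rad):
    # circle of known radius on top-of-cap points: centre of min enclosing circle & mean
    m=(np.hypot(W[...,0]-x,W[...,1]-y)<.028)&(abs(W[...,2]-zt)<.006)
    q=W[m]; c,rr=cv2.minEnclosingCircle(q[:,:2].astype(np.float32)); return len(q),np.array(c),rr,q.mean(0)
E
python3 - <<'E'
from fit import *
for c in("top","side"):
    d=np.load(c+"0.npy"); W=cloud(c,d); print(c)
    for n,x,y,z in(("t1",.405,.155,.0625),("t2",.492,-.232,.061),("rb",.467,.007,.067),("sb",.457,-.093,.057)):
        print(n,*capfit(W,x,y,z,0))
    print("table z",np.nanmedian(W[(abs(W[...,0]-.41)<.012)&(abs(W[...,1]+.05)<.05)][:,2]))
    m=(abs(W[...,2]-.030)<.004)&(abs(W[...,0]-.46)<.05)&(abs(W[...,1]+.065)<.13)
    n,l,s,ce=cv2.connectedComponentsWithStats(m.astype(np.uint8)); k=1+np.argmax(s[1:,4])
    print("rack",cv2.minAreaRect(W[l==k][:,:2].astype(np.float32)*1000), np.median(W[l==k][:,2]))
    m=(W[...,2]>.03)&(W[...,2]<.11)&(W[...,0]>.43)&(W[...,0]<.53)&(W[...,1]>.06)&(W[...,1]<.26); q=W[m]
    print("tuberack",np.percentile(q,[1,99],axis=0))
    m=(np.hypot(W[...,0]-.565,W[...,1]-.118)<.045)&(W[...,2]>.055)&(W[...,2]<.105); q=W[m]
    # RANSAC plane
    rng=np.random.default_rng(0);best=None
    for _ in range(500):
        a=q[rng.choice(len(q),3,False)]; nn=np.cross(a[1]-a[0],a[2]-a[0]); nn/=np.linalg.norm(nn)+1e-12
        nn*=np.sign(nn[2])
        if not .7<nn[2]<.97: continue
        i=abs((q-a[0])@nn)<.002
        if best is None or i.sum()>best.sum(): best=i
    p=q[best]; u,s_,vt=np.linalg.svd(p-p.mean(0)); nn=vt[2]*np.sign(vt[2][2]); print("reader plane",len(p),len(q),nn,p.mean(0),np.percentile(p,[2,98],axis=0))
    vu=np.argwhere(m)[best]; print("px",vu.min(0),vu.max(0))
ims=[cv2.resize(cv2.imread("pics/top0.png")[180:250,205:275],None,fx=5.5,fy=5.5,interpolation=2),cv2.resize(cv2.imread("pics/side0.png")[265:335,210:280],None,fx=5.5,fy=5.5,interpolation=2)]
cv2.imwrite("pics/reader.png",np.hstack(ims))
E
```

```text
top
t1 123 [0.4038 0.16  ] 0.012122532352805138 [0.404  0.1597 0.0622]
t2 122 [ 0.4936 -0.2376] 0.011919578537344933 [ 0.4932 -0.2372  0.0608]
rb 119 [0.4661 0.0091] 0.011860872618854046 [0.4663 0.0086 0.0669]
sb 88 [ 0.4566 -0.0946] 0.010489281266927719 [ 0.4568 -0.0945  0.0567]
table z 0.0017695260522465617
rack ((459.0002746582031, -68.97087097167969), (212.5611572265625, 59.934444427490234), 84.82928466796875) 0.030084431387479182
tuberack [[0.4464 0.0815 0.0304]
 [0.4845 0.2328 0.0902]]
reader plane 346 994 [-0.2799  0.2378  0.9301] [0.5718 0.1164 0.0818] [[0.5505 0.0908 0.0717]
 [0.5973 0.1396 0.0898]]
px [201 223] [229 251]
side
t1 189 [0.4037 0.1618] 0.012421783059835434 [0.4025 0.1634 0.0615]
t2 72 [ 0.4924 -0.2359] 0.011963351629674435 [ 0.4915 -0.2336  0.0597]
rb 122 [0.4643 0.0106] 0.012751344591379166 [0.4643 0.0122 0.0662]
sb 83 [ 0.4564 -0.0916] 0.011383583769202232 [ 0.4549 -0.0906  0.0559]
table z 0.0013891099438771426
rack ((459.0556945800781, -67.40003204345703), (214.98182678222656, 63.38180160522461), 84.93846893310547) 0.029919127733214812
tuberack [[0.445  0.0837 0.0302]
 [0.484  0.2351 0.0886]]
reader plane 508 1155 [-0.4619  0.4064  0.7884] [0.5637 0.1267 0.0755] [[0.5406 0.1066 0.0616]
 [0.5836 0.151  0.0889]]
px [276 232] [307 262]
```

View pics/reader.png

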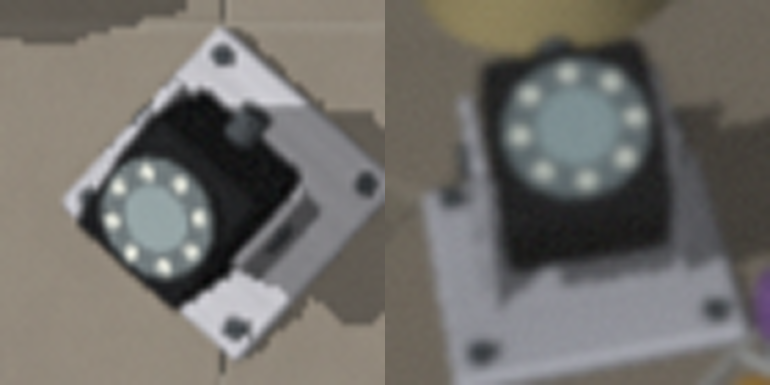

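```bash
cat > plan.py <<'E'
import sys
from h import *
from scipy.spatial.transform import Rotation as R
# python3 plan.py x y z yaw(azimuth of tool y) [tilt: use reader axis]  -> shift mm, rotvec deg; position is of TCP
def down(yaw):
    a=np.radians(yaw); y=np.array([np.cos(a),np.sin(a),0]); z=np.array([0,0,-1.]); return np.stack([np.cross(y,z),y,z],1)
def plan(p,Rt):
    s=r.sense(); E=np.array(s["ee_rot"]); t=np.array(s["tcp_pos"])
    print("t",s["time_s"],"shift",np.round(E.T@(np.array(p)-t)*1000,1),"turn",np.round(np.degrees(R.from_matrix(E.T@Rt).as_rotvec()),1),"joints",np.round(s["joints"],0),"w",s["gripper_width"],s["gripper_force"])
if __name__=="__main__":
    a=list(map(float,sys.argv[1:])); plan(a[:3],down(a[3]))
    m=vision.camera_model
E
python3 plan.py .404 .161 .30 -90
python3 - <<'E'
from h import *
for c,u,v in(("top",233.2,219.5),("side",244.5,288.1)):
    m=vision.camera_model(c); f=240/np.tan(np.radians(m["vertical_fov"])/2);T=np.array(m["extrinsics"])
    k=T[:3,:3]@np.array([(u-m["cx"])/f,(v-m["cy"])/f,1]); print(c,T[:3,3]+k*(.08-T[2,3])/k[2])
E
```

```text
t 1.1 shift [350.7 367.7 104.7] turn [ -0.    0.  -14.5] joints [ 90.  22.   0.  -0. -68. -15.] w 0.9983152693345351 0.0
top [0.5663 0.1219 0.08  ]
side [0.5666 0.1244 0.08  ]
```

```bash
python3 -m creep '[[1,351,368,105,0,0,-14.5],[1,351,368,105,0,0,-14.5],[1,351,368,105,0,0,-14.5],[1,351,368,105,0,0,-14.5],[1,351,368,105,0,0,-14.5],[1,351,368,105,0,0,-14.5],[1,351,368,105,0,0,-14.5],[1,351,368,105,0,0,-14.5]]'; python3 plan.py .404 .161 .30 -90
```

```text
time_s: 1.77
tcp_pos: [0.3161, 0.3179, 0.3374]
ee_rot: [[1.0, 0.0, 0.001], [0.0, -1.0, 0.001], [0.001, -0.001, -1.0]]
wrist_force: [0.8, 0.2, -0.9]
gripper_width: 0.999
gripper_force: 0.0
t 1.7667 shift [ 87.8 156.9  37.3] turn [-0.1 -0.   0. ] joints [ 66.   9. -29.   0. -52.  24.] w 0.9987060987954024 0.0
```

```bash
python3 -m creep '[[1,88,157,37,0,0,0],[1,88,157,37,0,0,0],[1,88,157,37,0,0,0],[1,88,157,37,0,0,0],[1,88,157,37,0,0,0],[1,88,157,37,0,0,0]]'; python3 plan.py .404 .161 .212 -90
python3 - <<'E'
from fit import *
p,d=vision.capture("side"); cv2.imwrite("pics/side1.png",p[:,:,::-1]);W=cloud("side",d)
print(capfit(W,.404,.161,.0625,0))
E
```

```text
time_s: 2.27
tcp_pos: [0.4043, 0.1598, 0.2995]
ee_rot: [[1.0, -0.006, -0.002], [-0.006, -1.0, -0.002], [-0.002, 0.002, -1.0]]
wrist_force: [-1.1, 0.5, 0.5]
gripper_width: 1.0
gripper_force: 0.0
t 2.2667 shift [-0.1 -1.3 87.5] turn [ 0.1  0.1 -0.3] joints [ 43.  10. -34.  -0. -46.  47.] w 0.9998759362367667 0.0
(193, array([0.404 , 0.1628]), 0.01243709959089756, array([0.4027, 0.1636, 0.0616]))
```

View pics/side1.png

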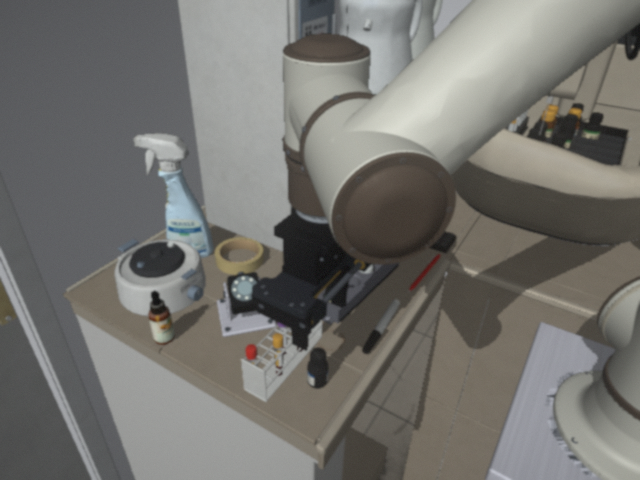

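The gripper hovers just above the bottle, which is at (317,368); the tube rack is clear beside it.

```bash
python3 -m creep '[[1,0,-1,30,0,0,0],[1,0,-1,60,0,0,0],[1,0,-1,88,0,0,0],[1,0,-1,88,0,0,0],[-0.5,0,-1,88,0,0,0],[-0.5,0,-1,88,0,0,0],[-0.5,0,-1,88,0,0,0],[-0.5,0,-1,88,0,0,0]]'; python3 -m creep '[[-0.5,0,0,0,0,0,0],[-0.5,0,0,0,0,0,0],[-0.5,0,0,0,0,0,0],[-0.5,0,0,0,0,0,0]]'
```

```text
time_s: 2.98
tcp_pos: [0.4039, 0.1643, 0.214]
ee_rot: [[1.0, 0.0, 0.003], [0.0, -1.0, 0.003], [0.003, -0.003, -1.0]]
wrist_force: [0.8, 0.4, -0.4]
gripper_width: 0.777
gripper_force: 0.0
time_s: 3.32
tcp_pos: [0.4036, 0.1637, 0.2126]
ee_rot: [[1.0, -0.001, 0.001], [-0.001, -1.0, 0.0], [0.001, -0.0, -1.0]]
wrist_force: [-0.5, 0.9, 0.4]
gripper_width: 0.479
gripper_force: 0.0
```

```bash
python3 -m creep '[[-0.9,0,0,0,0,0,0],[-0.9,0,0,0,0,0,0],[-0.9,0,0,0,0,0,0],[-0.9,0,0,0,0,0,0],[-0.9,0,0,0,0,0,0],[-0.9,0,0,0,0,0,0]]'; python3 plan.py .404 .161 .212 -90
```

```text
time_s: 3.82
tcp_pos: [0.4036, 0.1636, 0.2123]
ee_rot: [[1.0, -0.001, -0.0], [-0.001, -1.0, -0.0], [-0.0, 0.0, -1.0]]
wrist_force: [-0.1, -1.3, 1.4]
gripper_width: 0.346
gripper_force: 30.0
t 3.8167 shift [0.4 2.6 0.4] turn [ 0.  0. -0.] joints [ 44.  19. -39.   0. -32.  46.] w 0.3464453286553617 29.999746084213257
```

```bash
python3 -m creep '[[-0.9,0,0,-35,0,0,0],[-0.9,0,0,-70,0,0,0],[-0.9,0,0,-100,0,0,0],[-0.9,0,0,-100,0,0,0]]'; python3 plan.py .4613 -.042 .31 -185.1
```

```text
time_s: 4.15
tcp_pos: [0.4051, 0.1649, 0.3179]
ee_rot: [[1.0, 0.001, 0.01], [0.001, -1.0, 0.008], [0.01, -0.008, -1.0]]
wrist_force: [0.3, 1.3, -0.5]
gripper_width: 0.344
gripper_force: 30.0
t 4.15 shift [ 56.  207.    6.9] turn [-0.8 -0.1 95.1] joints [ 44.   9. -32.   0. -48.  46.] w 0.3439048252951649 29.998403191566467
```

```bash
python3 -m creep '[[-0.9,57,205,2,0,0,95],[-0.9,57,205,2,0,0,95],[-0.9,57,205,2,0,0,95],[-0.9,57,205,2,0,0,95],[-0.9,57,205,2,0,0,95],[-0.9,57,205,2,0,0,95],[-0.9,57,205,2,0,0,95],[-0.9,57,205,2,0,0,95]]';python3 plan.py .4613 -.042 .31 -185.1
```

```text
time_s: 4.82
tcp_pos: [0.4603, -0.0427, 0.3095]
ee_rot: [[0.532, -0.847, -0.001], [-0.847, -0.532, 0.0], [-0.001, 0.001, -1.0]]
wrist_force: [-0.0, -0.2, -1.0]
gripper_width: 0.346
gripper_force: 30.0
t 4.8167 shift [-0.  -1.2 -0.5] turn [ 0.1  0.  37.2] joints [ 15.  12. -29.  -0. -49.  17.] w 0.3459021744464155 29.9903404712677
```

```bash
python3 -m creep '[[-0.9,0,-1,20,0,0,37.2],[-0.9,0,-1,40,0,0,37.2],[-0.9,0,-1,50,0,0,37.2],[-0.9,0,-1,50,0,0,37.2],[-0.9,0,-1,50,0,0,37.2],[-0.9,0,-1,50,0,0,37.2],[-0.9,0,-1,50,0,0,37.2],[-0.9,0,-1,50,0,0,37.2]]';python3 plan.py .4613 -.042 .26 -185.1
cat > cyl.py <<'E'
from fit import *
from scipy.optimize import least_squares
def cyl(W,x,y,z0,z1,rad):
    m=(np.hypot(W[...,0]-x,W[...,1]-y)<.025)&(W[...,2]>z0)&(W[...,2]<z1); q=W[m]
    f=least_squares(lambda c:np.hypot(q[:,0]-c[0],q[:,1]-c[1])-rad,[x,y],loss="soft_l1",f_scale=.001)
    return len(q),f.x,np.median(abs(f.fun)),q[:,2].min()
E
python3 - <<'E'
from cyl import *
p,d=vision.capture("side"); cv2.imwrite("pics/side2.png",cv2.resize(p[180:380,250:450,::-1],None,fx=3,fy=3));W=cloud("side",d)
s=r.sense();b=s["tcp_pos"][2]-.2108
print(s["tcp_pos"],b,cyl(W,.461,-.042,b+.006,b+.024,.0155))
m=(np.hypot(W[...,0]-.461,W[...,1]+.042)<.022)&(W[...,2]>.034); print(np.percentile(W[m][:,2],[0,1,5]))
E
```

```text
time_s: 5.48
tcp_pos: [0.4612, -0.0408, 0.2602]
ee_rot: [[-0.077, -0.997, -0.0], [-0.997, 0.077, 0.0], [-0.0, 0.0, -1.0]]
wrist_force: [0.6, 0.2, -0.8]
gripper_width: 0.342
gripper_force: 30.0
t 5.4833 shift [ 1.2 -0.2  0.2] turn [0.  0.  0.7] joints [ 15.  16. -33.  -0. -41. -20.] w 0.3424173305369326 29.998479187488556
[ 0.4612 -0.0408  0.2603] 0.049512070711590306 (139, array([ 0.4609, -0.0424]), np.float64(0.0006180217800586443), np.float64(0.05552368153619314))
[0.0499 0.0524 0.0581]
```

View pics/side2.png

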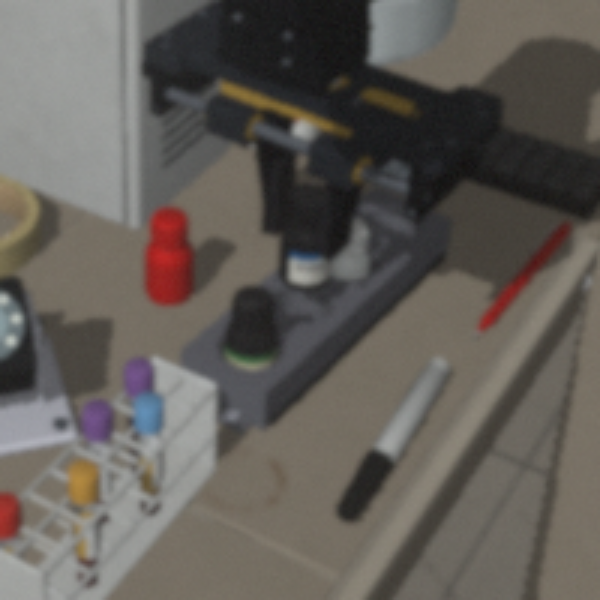

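```bash
python3 -m creep '[[-0.9,0,0,10,0,0,0.7],[-0.9,0,0,16,0,0,0.7],[-0.9,0,0,20,0,0,0.7],[-0.9,0,0,22,0,0,0.7],[-0.9,0,0,24,0,0,0.7],[-0.9,0,0,26,0,0,0.7],[-0.9,0,0,26,0,0,0.7]]';python3 plan.py .4613 -.042 .217 -185.1
```

```text
time_s: 6.12
tcp_pos: [0.4612, -0.0408, 0.2341]
ee_rot: [[-0.091, -0.996, -0.0], [-0.996, 0.091, -0.0], [0.0, 0.0, -1.0]]
wrist_force: [-0.6, -0.2, -0.6]
gripper_width: 0.349
gripper_force: 30.0
t 6.1167 shift [ 1.2 -0.2 17.1] turn [ 0.  -0.  -0.1] joints [ 15.  19. -34.  -0. -37. -20.] w 0.3487613864591473 29.99831736087799
```

```bash
python3 -m creep '[[-0.9,0,0,5,0,0,0],[-0.9,0,0,10,0,0,0],[-0.9,0,0,14,0,0,0],[-0.9,0,0,16,0,0,0],[-0.9,0,0,17,0,0,0],[-0.9,0,0,17,0,0,0],[-0.9,0,0,17,0,0,0]]'
```

```text
time_s: 6.7
tcp_pos: [0.4613, -0.0408, 0.2174]
ee_rot: [[-0.091, -0.996, 0.0], [-0.996, 0.091, 0.0], [-0.0, -0.0, -1.0]]
wrist_force: [0.3, -0.3, -0.9]
gripper_width: 0.349
gripper_force: 30.0
```

Almost on the floor. I'll release it (it drops less than 1 mm) and lift straight up.

```bash
python3 -m creep '[[-0.9,0,0,1,0,0,0],[-0.9,0,0,1,0,0,0],[-0.1,0,0,1,0,0,0],[0.2,0,0,1,0,0,0],[0.2,0,0,1,0,0,0],[0.2,0,0,1,0,0,0],[0.2,0,0,1,0,0,0],[0.2,0,0,1,0,0,0]]';python3 -m creep '[[0.2,0,0,-30,0,0,0],[0.2,0,0,-60,0,0,0],[0.2,0,0,-90,0,0,0],[0.2,0,0,-90,0,0,0]]'; python3 plan.py .493 -.2365 .31 -185
```

```text
time_s: 7.37
tcp_pos: [0.4613, -0.0408, 0.2162]
ee_rot: [[-0.091, -0.996, -0.0], [-0.996, 0.091, -0.0], [0.0, 0.0, -1.0]]
wrist_force: [0.2, 0.5, -1.1]
gripper_width: 0.592
gripper_force: 0.0
time_s: 7.7
tcp_pos: [0.4631, -0.0406, 0.3119]
ee_rot: [[-0.09, -0.996, 0.012], [-0.996, 0.09, 0.001], [-0.002, -0.012, -1.0]]
wrist_force: [0.7, -0.3, 0.1]
gripper_width: 0.599
gripper_force: 0.0
t 7.7 shift [192.5 -47.3   1.9] turn [-0.7  0.1 -0.1] joints [ 15.  12. -29.   0. -48. -20.] w 0.5988012416200051 0.0
```

```bash
python3 - <<'E'
from cyl import *
for c in("top","side"):
    W=cloud(c,np.load(c+"0.npy"))
    for y in np.arange(-.4,0.0,.04):
        m=(W[...,1]>y)&(W[...,1]<y+.04)&(W[...,2]>.075)&(W[...,2]<.5)&(W[...,0]>.4); 
        if m.sum()>20: print(c,round(y,2),np.nanpercentile(W[m][:,0],1),np.nanpercentile(W[m][:,2],[1,99]))
p,d=vision.capture("side"); cv2.imwrite("pics/side3.png",cv2.resize(p[150:350,270:470,::-1],None,fx=3,fy=3));W=cloud("side",d)
print(capfit(W,.461,-.042,.067,0),capfit(W,.466,.01,.067,0),capfit(W,.457,-.093,.057,0),capfit(W,.493,-.2365,.061,0))
E
```

```text
top -0.4 0.40602214117264324 [0.0892 0.484 ]
top -0.36 0.4033960224496008 [0.0845 0.4375]
top -0.32 0.625362874698572 [0.0973 0.2559]
top -0.28 0.6215060054669608 [0.086  0.1806]
top -0.24 0.6299083841131645 [0.0758 0.1804]
top -0.2 0.5903235959654174 [0.0804 0.4975]
top -0.16 0.5940756677296631 [0.0799 0.4975]
top -0.12 0.595777357872783 [0.0814 0.4972]
top -0.08 0.5994023011457296 [0.0785 0.4966]
top -0.04 0.7725459142888202 [0.0765 0.2556]
side -0.4 0.40562128828774247 [0.0818 0.4391]
side -0.36 0.40369358877428824 [0.0807 0.4328]
side -0.32 0.6212292108138415 [0.076 0.179]
side -0.28 0.6204327786860672 [0.0767 0.1788]
side -0.2 0.5897125454458046 [0.0801 0.461 ]
side -0.16 0.5939772336492436 [0.0807 0.4646]
side -0.12 0.5949352774611572 [0.0812 0.468 ]
side -0.08 0.5993936459588018 [0.0814 0.4656]
side -0.04 0.8966083612045371 [0.0816 0.454 ]
(110, array([ 0.4601, -0.0406]), 0.012196410447359085, array([ 0.4596, -0.0393,  0.0659])) (122, array([0.4649, 0.0103]), 0.013199778273701668, array([0.4644, 0.0121, 0.0661])) (79, array([ 0.4564, -0.0934]), 0.011172897182404995, array([ 0.4552, -0.0912,  0.0558])) (26, array([ 0.4912, -0.2288]), 0.008070673793554306, array([ 0.4906, -0.2274,  0.0588]))
```

View pics/side3.png

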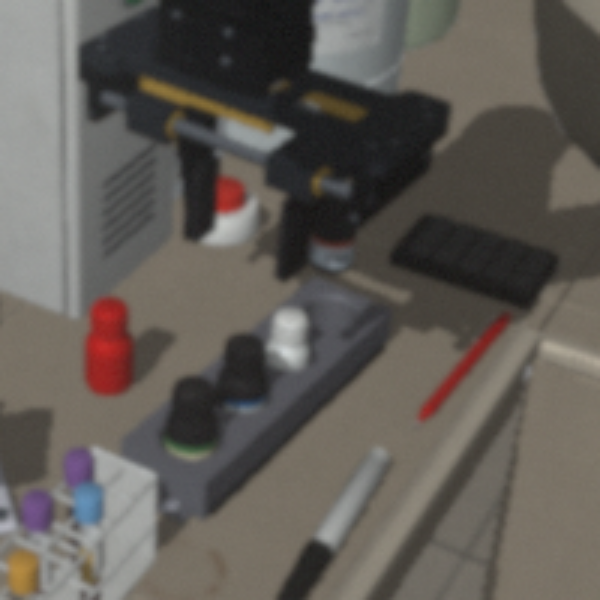

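The side view shows the bottle seated in bore 2, its cap level with the rack bottle's. For bottle 2 I'll turn the gripper 40° to stay clear of the instrument box.

```bash
python3 -m creep '[[0.3,192,-48,8,0,0,40],[0.3,192,-48,8,0,0,40],[0.3,192,-48,8,0,0,40],[0.3,192,-48,8,0,0,40],[0.3,192,-48,8,0,0,40],[0.3,192,-48,8,0,0,40],[0.3,192,-48,8,0,0,40],[0.3,192,-48,8,0,0,40]]';python3 plan.py .493 -.237 .2108 -225
```

```text
time_s: 8.42
tcp_pos: [0.491, -0.2365, 0.297]
ee_rot: [[-0.709, -0.705, -0.003], [-0.705, 0.709, 0.001], [0.001, 0.002, -1.0]]
wrist_force: [-0.4, -0.3, 0.6]
gripper_width: 0.651
gripper_force: 0.0
t 8.4167 shift [-1.2 -1.9 86.1] turn [ 0.1 -0.1 -0.2] joints [ -9.  20. -19.  -0. -51. -36.] w 0.6514542651032732 0.0
```

```bash
python3 -m creep '[[0.3,-1,-2,30,0,0,0],[0.3,-1,-2,60,0,0,0],[0.3,-1,-2,80,0,0,0],[0.3,-1,-2,86,0,0,0],[0.3,-1,-2,86,0,0,0],[0.3,-1,-2,86,0,0,0]]';python3 -m creep '[[-0.9,0,0,0,0,0,0],[-0.9,0,0,0,0,0,0],[-0.9,0,0,0,0,0,0],[-0.9,0,0,0,0,0,0],[-0.9,0,0,0,0,0,0],[-0.9,0,0,0,0,0,0],[-0.9,0,0,0,0,0,0],[-0.9,0,0,0,0,0,0]]'; python3 plan.py .493 -.237 .2108 -225
```

```text
time_s: 8.92
tcp_pos: [0.4942, -0.2365, 0.2129]
ee_rot: [[-0.708, -0.706, 0.001], [-0.706, 0.708, -0.0], [-0.0, -0.001, -1.0]]
wrist_force: [-0.0, 0.1, 0.9]
gripper_width: 0.648
gripper_force: 0.0
time_s: 9.58
tcp_pos: [0.4938, -0.2372, 0.2129]
ee_rot: [[-0.71, -0.704, 0.001], [-0.704, 0.71, -0.0], [-0.0, -0.001, -1.0]]
wrist_force: [-1.6, 1.3, 4.7]
gripper_width: 0.35
gripper_force: 30.0
t 9.5833 shift [0.4 0.7 2.1] turn [-0.   0.  -0.2] joints [ -9.  27. -24.   0. -39. -37.] w 0.3497936520708934 29.99863475561142
```

```bash
python3 -m creep '[[-0.9,0,0,-30,0,0,0],[-0.9,0,0,-60,0,0,0],[-0.9,0,0,-60,0,0,0]]'; python3 plan.py .4521 -.1455 .265 -185.1
```

```text
time_s: 9.83
tcp_pos: [0.4955, -0.2377, 0.2775]
ee_rot: [[-0.709, -0.705, 0.01], [-0.705, 0.709, -0.003], [-0.005, -0.01, -1.0]]
wrist_force: [0.7, 0.0, 0.8]
gripper_width: 0.345
gripper_force: 30.0
t 9.8333 shift [-34.2  96.1  11.8] turn [ -0.6   0.1 -40. ] joints [ -9.  22. -20.   0. -47. -37.] w 0.34536404670389287 29.984377920627594
```

```bash
python3 -m creep '[[-0.9,-34,95,8,0,0,-40],[-0.9,-34,95,8,0,0,-40],[-0.9,-34,95,8,0,0,-40],[-0.9,-34,95,8,0,0,-40],[-0.9,-34,95,8,0,0,-40],[-0.9,-34,95,8,0,0,-40],[-0.9,-34,95,8,0,0,-40],[-0.9,-34,95,8,0,0,-40]]'; python3 plan.py .4521 -.1455 .265 -185.1
python3 - <<'E'
from cyl import *
p,d=vision.capture("side"); cv2.imwrite("pics/side4.png",cv2.resize(p[130:330,290:490,::-1],None,fx=3,fy=3));W=cloud("side",d)
s=r.sense();b=s["tcp_pos"][2]-.2125
print(s["tcp_pos"],b,cyl(W,.452,-.146,b+.006,b+.024,.0155))
for q in((.461,-.041),(.466,.01)): print(cyl(W,*q,.036,.05,.0155))
m=(np.hypot(W[...,0]-.452,W[...,1]+.146)<.022)&(W[...,2]>.034); print(np.percentile(W[m][:,2],[0,1,5]))
E
```

```text
time_s: 10.5
tcp_pos: [0.4507, -0.1457, 0.264]
ee_rot: [[-0.093, -0.996, -0.001], [-0.996, 0.093, 0.0], [-0.0, 0.001, -1.0]]
wrist_force: [-0.3, -0.7, -0.6]
gripper_width: 0.343
gripper_force: 30.0
t 10.5 shift [-0.3 -1.3 -1. ] turn [ 0.   0.  -0.3] joints [  2.  17. -31.  -0. -42.  -7.] w 0.3432192458490439 29.984373450279236
[ 0.4508 -0.1458  0.264 ] 0.05150489832592922 (124, array([ 0.4498, -0.1463]), np.float64(0.0006396888855826075), np.float64(0.05751575428084399))
(132, array([ 0.462 , -0.0443]), np.float64(0.0014858384051806423), np.float64(0.036002871026484806))
(135, array([0.4671, 0.0075]), np.float64(0.0015056526109579471), np.float64(0.036152646599108995))
[0.0516 0.0545 0.0606]
```

View pics/side4.png

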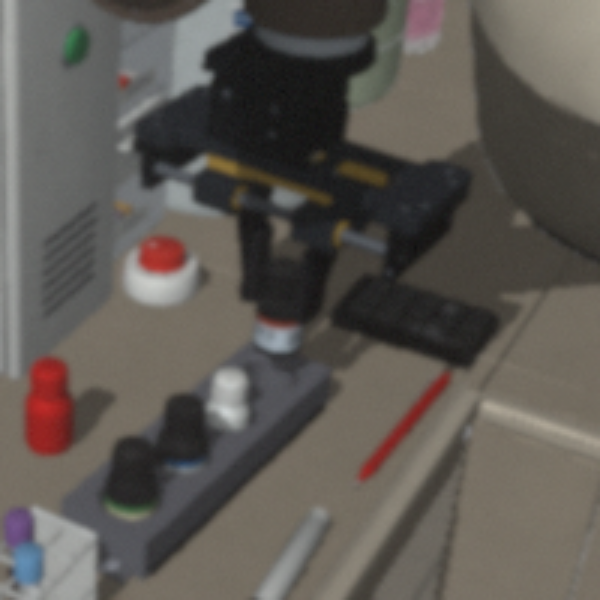

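The bottle hangs over bore 0 at about (280,350) in the crop; I'll shift it 1.5 mm toward +x and go down.

```bash
python3 -m creep '[[-0.9,-0.5,-1.5,8,0,0,0],[-0.9,-0.5,-1.5,14,0,0,0],[-0.9,-0.5,-1.5,18,0,0,0],[-0.9,-0.5,-1.5,20,0,0,0],[-0.9,-0.5,-1.5,22,0,0,0],[-0.9,-0.5,-1.5,24,0,0,0],[-0.9,-0.5,-1.5,26,0,0,0],[-0.9,-0.5,-1.5,28,0,0,0]]'
```

```text
time_s: 11.22
tcp_pos: [0.4525, -0.1454, 0.2363]
ee_rot: [[-0.091, -0.996, 0.0], [-0.996, 0.091, -0.0], [-0.0, -0.0, -1.0]]
wrist_force: [-0.7, -1.0, -1.8]
gripper_width: 0.346
gripper_force: 30.0
```

```bash
python3 -m creep '[[-0.9,0,0,5,0,0,0],[-0.9,0,0,10,0,0,0],[-0.9,0,0,14,0,0,0],[-0.9,0,0,16,0,0,0],[-0.9,0,0,17.5,0,0,0],[-0.9,0,0,17.5,0,0,0]]'
```

```text
time_s: 11.72
tcp_pos: [0.4524, -0.1454, 0.2189]
ee_rot: [[-0.091, -0.996, -0.001], [-0.996, 0.091, -0.0], [0.0, 0.001, -1.0]]
wrist_force: [-0.5, -0.6, 1.1]
gripper_width: 0.348
gripper_force: 30.0
```

```bash
python3 -m creep '[[-0.9,0,0,0.5,0,0,0],[-0.3,0,0,0.5,0,0,0],[0.2,0,0,0.5,0,0,0],[0.2,0,0,0.5,0,0,0],[0.2,0,0,0.5,0,0,0],[0.2,0,0,0.5,0,0,0],[0.2,0,0,0.5,0,0,0],[0.2,0,0,0.5,0,0,0]]';python3 -m creep '[[0.2,0,0,-30,0,0,0],[0.2,0,0,-60,0,0,0],[0.2,0,0,-90,0,0,0],[0.2,0,0,-90,0,0,0]]'
python3 - <<'E'
from fit import *
p,d=vision.capture("side"); W=cloud("side",d)
for a in((.461,-.042,.067),(.466,.01,.067),(.457,-.093,.057),(.452,-.146,.067)): print(*capfit(W,*a,0))
E
python3 plan.py .4575 -.0935 .31 -185.1
```

```text
time_s: 12.38
tcp_pos: [0.4525, -0.1454, 0.2183]
ee_rot: [[-0.091, -0.996, 0.0], [-0.996, 0.091, -0.0], [0.0, -0.0, -1.0]]
wrist_force: [0.5, -1.1, 0.3]
gripper_width: 0.593
gripper_force: 0.0
time_s: 12.72
tcp_pos: [0.4543, -0.1455, 0.314]
ee_rot: [[-0.09, -0.996, 0.012], [-0.996, 0.09, -0.002], [0.0, -0.012, -1.0]]
wrist_force: [0.2, -0.3, -0.4]
gripper_width: 0.602
gripper_force: 0.0
112 [ 0.46   -0.0422] 0.013363499194383621 [ 0.4594 -0.0393  0.0658]
124 [0.4647 0.0108] 0.01390160620212555 [0.4644 0.012  0.0659]
82 [ 0.4557 -0.0934] 0.010906041599810123 [ 0.455  -0.0909  0.0559]
88 [ 0.451  -0.1449] 0.012174147181212902 [ 0.4501 -0.1426  0.066 ]
t 12.7667 shift [-52.1   0.6   1.5] turn [-0.5  0.  -0.1] joints [  2.  13. -28.   0. -49.  -7.] w 0.5981313291430808 0.0
```

All three tall bottles are seated at equal cap heights. Next comes the short bottle's cap.

```bash
python3 -m creep '[[0.0,-30,0,0,0,0,0],[0.0,-52.5,0.5,0,0,0,0],[0.0,-52.5,0.5,0,0,0,0],[0.0,-52.5,0.5,0,0,0,0],[0.0,-52.5,0.5,30,0,0,0],[0.0,-52.5,0.5,50,0,0,0],[0.0,-52.5,0.5,50,0,0,0],[0.0,-52.5,0.5,50,0,0,0]]'; python3 plan.py .457 -.093 .2255 -185.1
```

```text
time_s: 13.43
tcp_pos: [0.4564, -0.0936, 0.2574]
ee_rot: [[-0.092, -0.996, -0.004], [-0.996, 0.092, -0.001], [0.001, 0.004, -1.0]]
wrist_force: [0.2, -0.9, 1.1]
gripper_width: 0.5
gripper_force: 0.0
t 13.4333 shift [-0.7 -0.6 31.9] turn [ 0.2 -0.1 -0.2] joints [  8.  17. -33.   0. -41. -14.] w 0.5002679062759259 0.0
```

```bash
python3 -m creep '[[0.0,-0.5,-0.5,20,0,0,0],[0.0,-0.5,-0.5,33,0,0,0],[0.0,-0.5,-0.5,33,0,0,0],[0.0,-0.5,-0.5,33,0,0,0]]'; python3 -m creep '[[-1,0,0,0,0,0,0],[-1,0,0,0,0,0,0],[-1,0,0,0,0,0,0],[-1,0,0,0,0,0,0],[-1,0,0,0,0,0,0],[-1,0,0,0,0,0,0],[-1,0,0,0,0,0,0],[-1,0,0,0,0,0,0]]'
```

```text
time_s: 13.77
tcp_pos: [0.4577, -0.0929, 0.226]
ee_rot: [[-0.091, -0.996, 0.0], [-0.996, 0.091, -0.0], [0.0, -0.0, -1.0]]
wrist_force: [-0.0, -0.2, 0.1]
gripper_width: 0.499
gripper_force: 0.0
time_s: 14.43
tcp_pos: [0.4575, -0.0926, 0.2258]
ee_rot: [[-0.091, -0.996, 0.001], [-0.996, 0.091, -0.0], [0.0, -0.001, -1.0]]
wrist_force: [-1.4, 0.5, 5.2]
gripper_width: 0.22
gripper_force: 30.0
```

```bash
python3 -m creep '[[-1,0,0,-10,0,0,0],[-1,0,0,-25,0,0,0],[-1,0,0,-50,0,0,0],[-1,0,0,-85,0,0,0],[-1,0,0,-120,0,0,0],[-1,0,0,-120,0,0,0],[-1,0,0,-120,0,0,0]]'
cat > goal.py <<'E'
from plan import *
a=np.radians(139); n=np.array([.5*np.cos(a),.5*np.sin(a),np.sqrt(.75)])
E=np.array(r.sense()["ee_rot"]); z=-n; y=down(-185.1)[:,1]; y-=y@z*z; y/=np.linalg.norm(y)
Rt=np.stack([np.cross(y,z),y,z],1)
spot=np.array([.5665,.123,.08])+.08*n
plan(spot+.2195*n,Rt); print(n,spot,spot+.2195*n)
E
python3 goal.py
python3 - <<'E'
from cyl import *
p,d=vision.capture("side"); cv2.imwrite("pics/side5.png",cv2.resize(p[100:340,230:470,::-1],None,fx=2.5,fy=2.5));W=cloud("side",d)
s=r.sense(); b=s["tcp_pos"][2]-.2198; print(cyl(W,*s["tcp_pos"][:2],b+.005,b+.03,.0135),s["tcp_pos"])
for a in((.461,-.042,.067),(.466,.01,.067),(.452,-.146,.067)): print(*capfit(W,*a,0))
E
```

```text
time_s: 15.02
tcp_pos: [0.4575, -0.0925, 0.347]
ee_rot: [[-0.091, -0.996, 0.005], [-0.996, 0.091, 0.001], [-0.001, -0.005, -1.0]]
wrist_force: [-0.4, 0.1, -1.3]
gripper_width: 0.223
gripper_force: 30.0
t 15.0167 shift [-312.1   32.7    7.9] turn [23.4 18.5 -4.1] joints [  9.  10. -26.  -0. -54. -14.] w 0.22321142391397894 29.984076619148254
[-0.3774  0.328   0.866 ] [0.5363 0.1492 0.1493] [0.4535 0.2212 0.3394]
(191, array([ 0.4578, -0.094 ]), np.float64(0.0006518415985323333), np.float64(0.1307287358984882)) [ 0.4568 -0.0925  0.3453]
115 [ 0.4601 -0.0407] 0.011957376264035702 [ 0.4593 -0.0389  0.0659]
128 [0.4651 0.0102] 0.012658732943236828 [0.4643 0.0122 0.0658]
88 [ 0.4505 -0.1441] 0.012659338302910328 [ 0.45   -0.1427  0.0659]
```

View pics/side5.png

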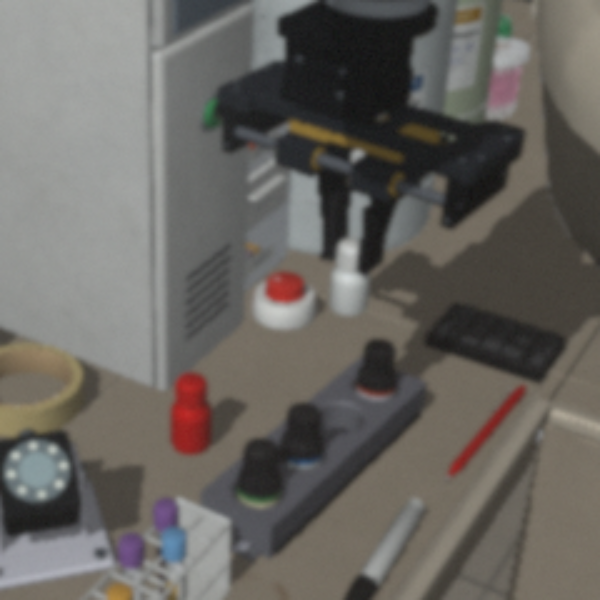

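The short bottle is lifted upright in the fingers (350,280), and all three tall bottles stand in the rack. Moving to the reader.

```bash
python3 -m creep '[[-1,-30,3,0,2.3,1.8,-0.4],[-1,-65,7,0,5,4,-1],[-1,-100,10,0,8,6.3,-1.4],[-1,-135,14,0,11,8.6,-1.9],[-1,-170,18,0,14,11,-2.4],[-1,-205,21,2,17,13.4,-3],[-1,-240,25,4,20,15.8,-3.5],[-1,-275,29,6,23.4,18.5,-4.1]]'; python3 goal.py
```

```text
time_s: 15.73
tcp_pos: [0.4523, 0.1854, 0.3373]
ee_rot: [[-0.081, -0.924, 0.373], [-0.942, -0.051, -0.332], [0.326, -0.378, -0.866]]
wrist_force: [0.7, -0.7, -0.9]
gripper_width: 0.226
gripper_force: 30.0
t 15.7333 shift [-33.2  -3.7 -13.3] turn [ 0.3 -0.2  0.3] joints [ 43.  11. -42.  46. -44. -80.] w 0.2259862692112122 29.979735910892487
[-0.3774  0.328   0.866 ] [0.5363 0.1492 0.1493] [0.4535 0.2212 0.3394]
```

```bash
python3 -m creep '[[-1,-15,-2,-6,0,0,0],[-1,-27,-3,-11,0,0,0],[-1,-33,-3.7,-13.3,0,0,0],[-1,-33,-3.7,-13.3,0,0,0],[-1,-33,-3.7,-13.3,0,0,0],[-1,-33,-3.7,-13.3,0,0,0]]'; python3 goal.py
python3 - <<'E'
from cyl import *
p,d=vision.capture("side"); cv2.imwrite("pics/side6.png",cv2.resize(p[180:380,170:370,::-1],None,fx=3,fy=3));W=cloud("side",d)
s=r.sense(); E=np.array(s["ee_rot"]); t=np.array(s["tcp_pos"])
Q=(W-t)@E  # tool frame
m=(np.hypot(Q[...,0],Q[...,1])<.022)&(Q[...,2]>.19)&(Q[...,2]<.235); q=Q[m]; print(len(q),np.percentile(q[:,2],[1,50,99]))
from scipy.optimize import least_squares
q=q[q[:,2]>.192]
f=least_squares(lambda c:np.hypot(q[:,0]-c[0]-c[2]*(q[:,2]-.22),q[:,1]-c[1]-c[3]*(q[:,2]-.22))-.0135,[0,0,0,0],loss="soft_l1",f_scale=.001)
print("axis offset & slope in tool",f.x)
W2=W; 
for o in vision.find_in("side","short_bottle")[:2]+vision.find_in("side","reader_window")[:2]: print(o)
E
```

```text
time_s: 16.23
tcp_pos: [0.4546, 0.2185, 0.3413]
ee_rot: [[-0.084, -0.925, 0.371], [-0.943, -0.047, -0.33], [0.323, -0.378, -0.868]]
wrist_force: [0.0, -0.7, -0.8]
gripper_width: 0.225
gripper_force: 30.0
t 16.2333 shift [-3.1  1.7  0.4] turn [ 0.4 -0.1  0.1] joints [ 46.  12. -39.  43. -46. -80.] w 0.2253680047873545 29.98456120491028
[-0.3774  0.328   0.866 ] [0.5363 0.1492 0.1493] [0.4535 0.2212 0.3394]
122 [0.1904 0.203  0.2159]
axis offset & slope in tool [ 0.0013  0.0006 -0.0291 -0.0086]
{'uv': [246.4, 269.3], 'conf': 0.6}
{'uv': [241.9, 291.9], 'conf': 0.95}
{'uv': [342.1, 299.7], 'conf': 0.61}
```

View pics/side6.png

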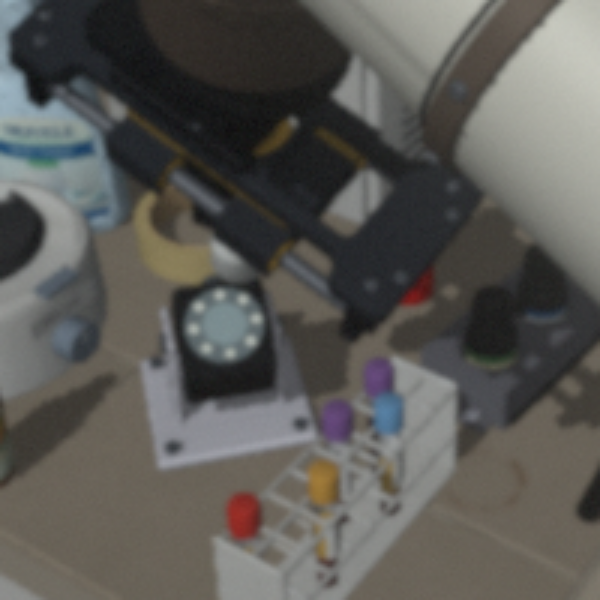

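The short bottle (235,262 in the crop) is held over the reader ring (225,322), and the fitted axis is within 2 mm and 2° of the tool axis. One small correction, then I'll settle, verify and hand in.

```bash
python3 -m creep '[[-1,-2.5,1.5,0.5,0.4,0,0],[-1,-2.5,1.5,0.5,0.4,0,0],[-1,-2.5,1.5,0.5,0.4,0,0],[-1,-2.5,1.5,0.5,0.4,0,0],[-1,-2.5,1.5,0.5,0.4,0,0],[-1,-2.5,1.5,0.5,0.4,0,0],[-1,-2.5,1.5,0.5,0.4,0,0],[-1,-2.5,1.5,0.5,0.4,0,0]]'; python3 goal.py
```

```text
time_s: 17.05
tcp_pos: [0.4537, 0.2218, 0.3399]
ee_rot: [[-0.082, -0.922, 0.379], [-0.943, -0.051, -0.329], [0.322, -0.385, -0.865]]
wrist_force: [0.4, -0.5, -0.9]
gripper_width: 0.225
gripper_force: 30.0
t 17.05 shift [0.3 0.4 0.5] turn [-0.1 -0.1  0.1] joints [ 47.  13. -40.  44. -46. -81.] w 0.22544691794457217 29.984560310840607
[-0.3774  0.328   0.866 ] [0.5363 0.1492 0.1493] [0.4535 0.2212 0.3394]
```

```bash
python3 -m creep '[[-1,0,0,0,0,0,0],[-1,0,0,0,0,0,0],[-1,0,0,0,0,0,0],[-1,0,0,0,0,0,0]]' && python3 -c "
from station import r
print(r.finish_job())"
```

```text
time_s: 17.38
tcp_pos: [0.4537, 0.2217, 0.3398]
ee_rot: [[-0.083, -0.922, 0.379], [-0.943, -0.051, -0.329], [0.323, -0.385, -0.865]]
wrist_force: [0.2, -0.3, -0.2]
gripper_width: 0.225
gripper_force: 30.0
the job is handed in; nothing more can be done
None
```

I handed the job in at 17.4 s, with no verdict returned: both tall bottles stand released in bores 0 and 2, the rack bottle is still in its bore, and the short bottle is held about 80 mm out from the reader window, facing it.

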